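# Fit the large juicing cone on the citrus press

## Task

Fit the large juicing cone on the citrus press: set it down over the spindle pin about an eighth of a turn askew so that it first rides upright on top of the key, then turn it into line with the key until it drops fully home, and let go of it. Leave the small cone standing where it is.

Things in the scene. Friction and masses are not known exactly. Their poses are not given: they have to be found in the camera images.
- cone: Large grey juicing cone, about 0.1 kg, upright. Origin: centre of underside, z up. Two feet (z 0-16 mm, y 8-22 mm either side) leave a slot 16 mm wide along x; round skirt 72 mm across, z 16-21; ribbed oblong dome 56 mm along x, 30 mm along y, top at 70. Grip its flat sides (facing +y and -y, 26 mm long, z 21-55). Blind bore 17 mm wide on the axis, z 16 to 55. Fits either way round (half turn).
- spindle (a point): Centre of the flat round seat (60 mm across) in the dish of the fixed citrus press, 100 mm above the counter; z up. A steel key on the seat, 40 mm long along this x axis, 9 thick, 16 high; from its middle a pin 10 mm across rises to 46 mm above the seat, top 8 mm tapered. Askew by over 12 degrees the cone's feet ride on the key, 16 mm up; in line the cone drops until they stand on the seat.
- press: The citrus press, fixed to the counter: white round base 150 mm across, grey dish 158 mm across with its rim 110 mm above the counter. Origin: centre of its underside; z up, the pouring spout at -x (reaching 105 mm out); the key lies along x, in line with the spout. Nothing on it turns.
- small_cone: The small juicing cone: same shape and material, about two thirds the size (skirt 49 mm across, 48 mm high), standing upright on the counter; it does not fit this spindle. Origin: centre of its underside, z up.

How it is judged:
On the way, in this order (a step that is already met when the one before it is completed fails the run):
1. the large cone rides upright on the key, over the pin, at least 20 degrees askew to the key (horizontal distance between cone and spindle below 0.01 m and z of cone in the frame of spindle between 0.01 and 0.022 m and angle between cone's own z axis and vertical below 0.2 rad and angle between the x axis of cone and the x axis of spindle, either way round above 0.35 rad), for 0.2 s.
2. the large cone is turned into line and has dropped home on the seat (horizontal distance between cone and spindle below 0.01 m and z of cone in the frame of spindle between -0.004 and 0.004 m and angle between the x axis of cone and the x axis of spindle, either way round below 0.3 rad), for 0.2 s.
At the end, for the whole second after the job is handed in: The large cone stands upright (within 8 degrees) and at rest on the spindle: its axis within 10 mm of the spindle's, its slot within 17 degrees of the key (either way round), its feet within 4 mm of the seat; the small cone still stands within 30 mm of where it was (all of step 2 and angle between cone's own z axis and vertical below 0.15 rad and linear speed of cone below 0.03 m/s and distance of small_cone from where it was at the start of the episode below 0.03 m and angle between small_cone's own z axis and vertical below 0.2 rad); the robot touches nothing.
It fails at once if the small cone is knocked over or carried off (distance of small_cone from where it was at the start of the episode above 0.03 m or angle between small_cone's own z axis and vertical above 0.5 rad).
It also fails if it takes over 45 s, if anything falls off the work surface, if the arm or the gripper's body presses on something with over 40 N, if the wrist force passes 120 N, or if a joint passes its speed limit or range.

## Robot

A 6-joint arm with a two-finger parallel gripper is mounted at the origin on the work surface. World frame = base frame: x ahead of the robot, y to its left, z up, the work surface at z = 0. Lengths are in m, angles in rad, forces in N, time in s.
With the tool pointing down it reaches from about 0.375 to 0.9 m from the base axis. Payload 3.1 kg.
Tool frame: the origin (TCP) lies midway between the tips of the shut fingers; the grasp point (between the pads) lies 19 mm behind it (manip.hold_point_z is the distance from the TCP to the grasp point, in m); x points along the fingers, y is the direction in which the jaws open and shut, and the axes are right-handed (so a half turn about x gives the same grasp; the last joint's range is limited). The gripper opens to 85 mm and grips with 20 to 120 N. Pads are 22 mm wide; open, the fingers measure 114 mm over their backs; the gripper's body (76 mm by 85 mm) begins 54 mm behind the grasp point. The pads swing forward as they close: fully open they stand 13 mm farther back than shut.
Start: joints at [1.099, 0.527, 1.433, -0, 1.181, -0.178], TCP at [0.18, 0.598, 0.231] pointing down, gripper open.
Joint ranges: [-3.08, 3.08], [-0.75, 2.2], [0.22, 2.44], [-1.43, 4.57], [0, 2.65], [-2.85, 2.85]. Speed limits (rad/s): [2.79, 2.79, 3.14, 3.14, 3.14, 3.14].

## Interface

Orientations are given as a unit quaternion [x, y, z, w].
In Python, from station import manip, snapshot gives the robot as it stands.
- The arm moves only by the shell command python3 -m crank 'ROWS' [FORCE]. ROWS is JSON, a list of rows, each a list of 5 numbers: the finger opening in m, from 0 to 0.0854, then the shift along the tool's x, y, z in m, then the turn about the tool's x in rad. In form: [[grip, tx, ty, tz, yaw], ...]. A call has 1 to 5 rows; each row shifts and turns the commanded pose from where the row before left it, along the tool's axes as they then stand; what a row does not reach is not made up. A row lasts 1/10 s, in which the tool goes at most 50 mm and 8.59 degrees, less where a joint would pass 70% of its speed; a pose out of reach is approached as far as the arm can. A call is refused whole if a number of a shift passes 0.05 or a number of a turn 0.15, either way. A call with a gripper value outside its range is refused whole. The fingers move at their own pace and stop on an object; FORCE is the grip in N (left out, the last holds). Time passes only in rows, so rows that do not move let the fingers close. It gives the time, the measured TCP pose, the force and the opening at its end, in the units of the state.
- manip.sense(): the state, without advancing time (a new reading comes with each control period).
- snapshot(name): name is "scene" or "top" or "wrist"; returns a dict with "image" (384x512x3 uint8, blue, green, red), "range_z" (384x512 float32, m along the optical axis (not along the pixel's ray), 0 where there is no reading), "vertical_fov" (degrees; the focal length in pixels is half the picture's height over the tangent of half this angle, whatever the lens; pixels are square), "cx", "cy" (the principal point, pixels), "extrinsics" (4x4, takes a point from world to camera coordinates); the wrist camera has in their place "T_tool_cam" (4x4, takes a point from camera to tool coordinates, whose origin is the TCP and whose axes are the tool frame's). Camera axes: x right, y up, looking along -z (the intrinsics and any distortion apply to the point x, -y, -z); pixel columns grow to the right and rows downward; lengths in m; the calibration is good to about 2 mm. A picture is of the moment at which its call begins: read the wrist's pose just before it.
- manip.sign_off(): hands the job in, once; it reports no verdict.
The state is a dict: "t": time; "q": joint angles; "qd": joint speeds; "tau": joint torques, N m; "tcp_pos": TCP position; "tool_rot": TCP orientation; "force": force on the tool from outside, world axes, zero at the start; "ft_torque": the same for the moment, N m; "finger_gap": opening from 0.0 (shut) to 1.0 (fully open).
Only numpy, scipy, OpenCV 4.12 (cv2) and the standard library are available. Lean on these libraries where they do the work, as an engineer would, in place of code of your own. Each camera call takes 0.05 s, during which the arm holds its last target.

## Working session

There is one attempt and no reset: what is moved stays moved. The work goes in short steps, Python scripts to look and compute and a shell command to move; the robot and the scene stay as the last step left them, time stands still between calls to the robot, and variables do not carry over. Pictures are saved under pics/ and viewed, and the job is handed in when it is done.

```bash
ls; mkdir -p pics
python3 - <<'E'
from station import manip, snapshot
import cv2, numpy as np
print(manip.sense()); print(manip.hold_point_z)
for n in ("scene","top","wrist"):
    s=snapshot(n); cv2.imwrite(f"pics/{n}0.png",s["image"]); print(n,s["vertical_fov"],s["cx"],s["cy"],[k for k in s]); print(np.round(s.get("extrinsics",s.get("T_tool_cam")),4))
    np.savez(f"pics/{n}0.npz",**{k:v for k,v in s.items()})
E
```

```text
pics
{'t': 0.0, 'q': array([ 1.09947985e+00,  5.28456914e-01,  1.43391664e+00,  2.72076145e-05,
        1.18138109e+00, -1.78507999e-01]), 'qd': array([-0.0019382 ,  0.00083856, -0.00070234,  0.00049379,  0.000491  ,
        0.0005417 ]), 'tau': array([-7.24086967e-04, -4.42343009e+01, -1.78023666e+01, -3.77114484e-04,
        8.43956019e-03,  1.35152263e-05]), 'tcp_pos': array([0.18004006, 0.5977585 , 0.23033473]), 'tool_rot': array([ 0.10243602,  0.69979367, -0.10387911,  0.69928879]), 'force': array([ 0.15033813,  0.2385045 , -0.51023909]), 'ft_torque': array([ 0.04868208,  0.02698292, -0.01203918]), 'finger_gap': 1.0007208721791083}
0.0187
scene 49.83042086186331 258.8344849498695 189.79191707710345 ['image', 'range_z', 'vertical_fov', 'cx', 'cy', 'extrinsics']
[[-0.7625  0.6466 -0.0207  0.4289]
 [-0.4313 -0.4843  0.7612  0.1436]
 [ 0.4822  0.5894  0.6482 -1.1878]
 [ 0.      0.      0.      1.    ]]
top 48.258896905302926 256.84652283378443 195.24804159622423 ['image', 'range_z', 'vertical_fov', 'cx', 'cy', 'extrinsics']
[[-0.0031 -0.9999  0.0153 -0.0628]
 [ 0.9966 -0.0019  0.0825 -0.5136]
 [-0.0825  0.0155  0.9965 -1.0578]
 [ 0.      0.      0.      1.    ]]
wrist 64.16103123174712 250.4885686316534 192.8208530763222 ['image', 'range_z', 'vertical_fov', 'cx', 'cy', 'T_tool_cam']
[[ 1.200e-03  3.113e-01 -9.503e-01 -1.429e-01]
 [ 1.000e+00 -1.000e-04  1.200e-03 -8.000e-04]
 [ 3.000e-04 -9.503e-01 -3.113e-01 -7.880e-02]
 [ 0.000e+00  0.000e+00  0.000e+00  1.000e+00]]
```

View pics/scene0.png

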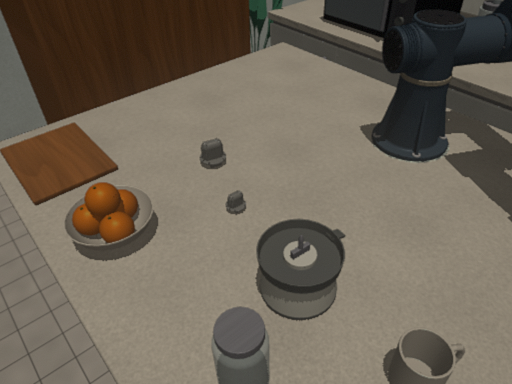

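View pics/top0.png

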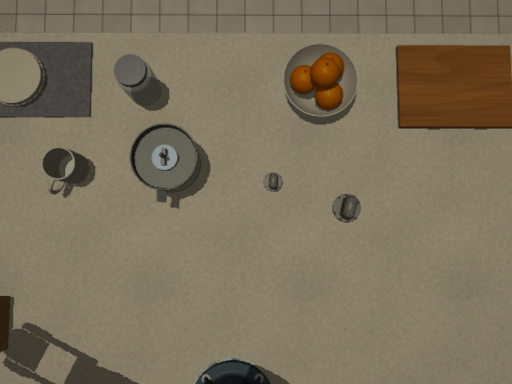

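View pics/wrist0.png

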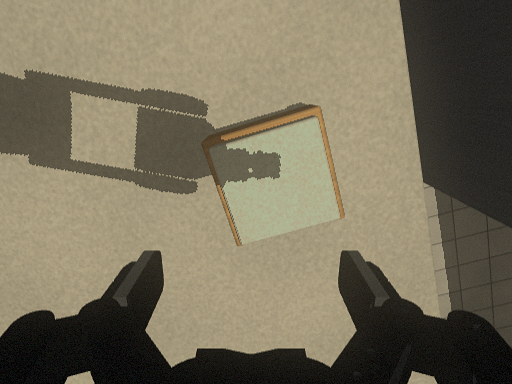

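The scene view shows the press at about (300,265), the large cone at (212,153) and the small one at (235,202). In the top view, the press is at (165,157) with its spout at (165,195), the small cone at (273,182) and the large cone at (347,208). Now I'll measure them.

```bash
cat > h.py <<'E'
import numpy as np, cv2
from scipy.spatial.transform import Rotation as R
def cloud(s,E=None):
    H,W=s["range_z"].shape; f=H/2/np.tan(np.radians(float(s["vertical_fov"]))/2)
    v,u=np.mgrid[:H,:W]; z=s["range_z"]; 
    pc=np.stack([(u-s["cx"])/f*z,-(v-s["cy"])/f*z,-z],-1)
    E=s["extrinsics"] if E is None else E
    return (pc-E[:3,3])@E[:3,:3]
def axisfit(P):
    r=cv2.minAreaRect(P.astype(np.float32)*1000); c=np.cov(P.T); w,V=np.linalg.eigh(c)
    a=np.degrees(np.arctan2(V[1,1],V[0,1])); return r,a%180,np.sqrt(w)*1000
E
python3 - <<'E'
import numpy as np, cv2
from h import *
for n in ("top","scene"):
    s=dict(np.load(f"pics/{n}0.npz")); P=cloud(s); ok=s["range_z"]>0
    if n=="top": print("counter",[np.round(P[r,c],4) for r,c in((250,300),(200,250),(150,240),(230,400))])
    else: print("counter",[np.round(P[r,c],4) for r,c in((250,200),(150,280),(180,180))])
    wins={"top":{"cone":(325,370,185,230),"small":(255,290,165,200),"press":(120,210,115,215)},"scene":{"cone":(190,235,130,175),"small":(220,250,185,218),"press":(250,350,215,320)}}[n]
    for k,(a,b,c,d) in wins.items():
        Q=P[c:d,a:b].reshape(-1,3)[ok[c:d,a:b].ravel()]
        print(n,k,"zmax",np.percentile(Q[:,2],[90,97,99.5]).round(4),len(Q))
        bands={"cone":[(.01,.03),(.03,.075),(.05,.08)],"small":[(.008,.02),(.02,.05),(.035,.06)],"press":[(.102,.116),(.12,.15)]}[k]
        for lo,hi in bands:
            m=(Q[:,2]>lo)&(Q[:,2]<hi); q=Q[m,:2]
            if len(q)>8:
                c_,r_=cv2.minEnclosingCircle(q.astype(np.float32)*1000)
                print("  ",lo,hi,len(q),"mean",q.mean(0).round(4),"circ",np.round(c_,1),round(r_,1),"fit",[np.round(x,1) for x in axisfit(q)[0][:2]],axisfit(q)[1:],)
E
```

```text
counter [array([ 0.3752, -0.1737,  0.0013]), array([ 0.5035, -0.0468, -0.0054]), array([ 0.6325, -0.0212,  0.0025]), array([ 4.251e-01, -4.315e-01, -2.000e-04])]
top cone zmax [0.0622 0.0691 0.0717] 2015
   0.01 0.03 325 mean [ 0.4809 -0.2832] circ [ 482.3 -289.2] 36.1 fit [array([ 482.3, -289.3]), array([68.4, 71.2])] (np.float64(61.07202592330594), array([18.95758813, 22.14530996]))
   0.03 0.075 301 mean [ 0.4811 -0.2851] circ [ 481.2 -288. ] 28.5 fit [array([ 481.5, -288.1]), array([30.1, 56.1])] (np.float64(165.97712747641157), array([ 8.44021289, 15.25167108]))
   0.05 0.08 262 mean [ 0.4816 -0.2865] circ [ 481.7 -288.9] 27.7 fit [array([ 481.9, -288.6]), array([29.5, 55.2])] (np.float64(165.92750431619257), array([ 8.09880365, 14.89302909]))
top small zmax [0.0174 0.0465 0.0495] 1218
   0.008 0.02 168 mean [ 0.5475 -0.1029] circ [ 549.  -103.6] 24.5 fit [array([ 548. , -102.9]), array([46.3, 46.1])] (np.float64(87.39268243508475), array([12.86061771, 15.1304115 ]))
   0.02 0.05 111 mean [ 0.5472 -0.1024] circ [ 548.7 -104. ] 18.9 fit [array([548.6, -99.6]), array([37.8, 24.6])
[... 1681 characters left out ...]
ray([550. , -99.6]), array([20.5, 39.3])] (np.float64(169.3592072560445), array([ 4.62865932, 10.95954337]))
   0.035 0.06 121 mean [ 0.5514 -0.0983] circ [549.2 -99.9] 18.9 fit [array([ 549.2, -100. ]), array([19.3, 37.5])] (np.float64(172.21804149159638), array([ 4.84057567, 10.27620889]))
scene press zmax [0.1042 0.1115 0.1505] 10465
   0.102 0.116 1020 mean [0.5954 0.1567] circ [596.4 157.5] 80.0 fit [array([597.2, 157. ]), array([157.1, 156. ])] (np.float64(42.5827216169171), array([45.72563938, 54.45629246]))
   0.12 0.15 87 mean [0.6469 0.1786] circ [679.3 193.4] 93.5 fit [array([680.9, 189.9]), array([186.7,  21.5])] (np.float64(22.710433832475786), array([ 3.65552359, 80.09369403]))
```

Run:
```python
import cv2
a=cv2.imread("pics/top0.png"); 
L=cv2.resize(a[170:240,310:380],(380,380),interpolation=cv2.INTER_CUBIC); P=cv2.resize(a[110:215,112:217],(400,400),interpolation=cv2.INTER_CUBIC)
cv2.imwrite("pics/crops0.png",cv2.hconcat([cv2.resize(L,(400,400)),P]))
```

```text
(no output)
```

View pics/crops0.png

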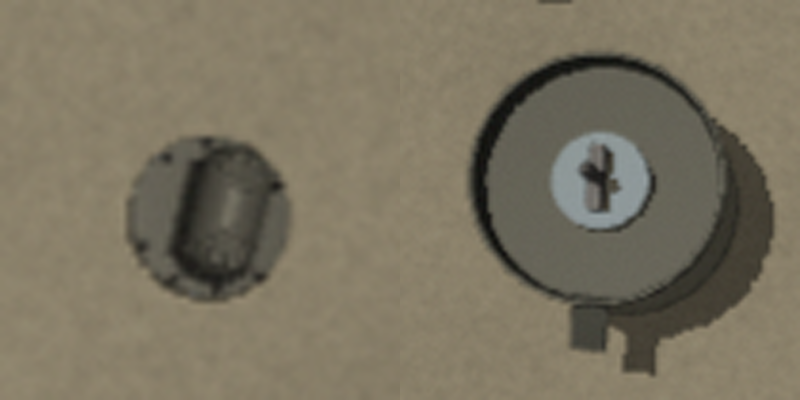

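```bash
cat >> h.py <<'E'
def tgt(st,pos,jaw_deg):
    """shift in current tool axes to pos, then yaw about tool x to bring jaw axis (mod 180) to jaw_deg"""
    M=R.from_quat(st["tool_rot"]).as_matrix(); d=M.T@(np.array(pos)-st["tcp_pos"])
    a=np.degrees(np.arctan2(M[1,1],M[0,1])); dz=(jaw_deg-a+90)%180-90
    return d, np.sign(M[2,0])*np.radians(dz), M[:,0], a
E
python3 - <<'E'
from h import *; from station import manip
for n in ("top","scene"):
    s=dict(np.load(f"pics/{n}0.npz")); P=cloud(s); ok=s["range_z"]>0
    Q=P.reshape(-1,3)[ok.ravel()]; C=np.array([.5972,.1565]); d=Q[:,:2]-C; r=np.hypot(*d.T)
    m=(r>.082)&(r<.112)&(Q[:,2]>.07)&(Q[:,2]<.13)&(d[:,0]<0); q=Q[m]
    print(n,m.sum(),q.mean(0).round(4),q.max(0).round(4),q.min(0).round(4),"ang",np.degrees(np.arctan2(*(q[:,:2].mean(0)-C)[::-1])))
    m=(r<.025)&(Q[:,2]>.108)&(Q[:,2]<.122); q=Q[m,:2]; print("key",m.sum(),q.mean(0).round(4),[axisfit(q)] )
    m=(r<.028)&(Q[:,2]>.09)&(Q[:,2]<.106); print("seat z",np.median(Q[m,2]))
    m=(r<.02)&(Q[:,2]>.13); print("pin",Q[m].mean(0).round(4),m.sum(), Q[m,2].max())
st=manip.sense(); print(tgt(st,[.482,-.2885,.23],76))
E
```

```text
top 93 [0.504  0.1627 0.0926] [0.5156 0.1744 0.0983] [0.4923 0.1516 0.0874] ang 176.21452475699797
key 66 [0.5959 0.1544] [(((596.3896484375, 154.98101806640625), (9.767109870910645, 38.876739501953125), 87.62667846679688), np.float64(175.36506711078954), array([ 2.90940772, 12.98072822]))]
seat z 0.09933213174657979
pin [0.596  0.1539 0.1402] 15 0.14549801533475817
scene 61 [0.5006 0.1664 0.0926] [0.5092 0.1755 0.0969] [0.4924 0.1529 0.087 ] ang 174.13317784515297
key 134 [0.5994 0.1585] [(((598.4005737304688, 157.30734252929688), (9.759912490844727, 40.58320999145508), 87.1113052368164), np.float64(175.12210632081852), array([ 2.72879884, 12.53044601]))]
seat z 0.10083195261414032
pin [0.5987 0.1584 0.1384] 44 0.14643410094112977
(array([ 0.00166457, -0.76158058,  0.54486555]), np.float64(-0.048402777153494295), array([-7.47244614e-04, -1.48635431e-03, -9.99998616e-01]), np.float64(73.22672515239253))
```

```bash
for i in 1 2 3; do python3 -m crank '[[0.0854,0,-0.035,0.035,0],[0.0854,0,-0.035,0.035,0],[0.0854,0,-0.035,0.035,0],[0.0854,0,-0.035,0.035,0],[0.0854,0,-0.035,0.035,0]]'; done
python3 - <<'E'
from h import *; from station import manip
print(tgt(manip.sense(),[.482,-.2885,.15],76))
E
```

```text
t: 0.65
tcp_pos: [0.2978, 0.3786, 0.2312]
tool_rot: [0.103, 0.7, -0.103, 0.7]
force: [0.8, 0.2, -0.2]
finger_gap: 0.999
t: 1.15
tcp_pos: [0.415, 0.1604, 0.2314]
tool_rot: [0.103, 0.699, -0.103, 0.7]
force: [0.9, 1.0, -0.8]
finger_gap: 1.007
t: 1.65
tcp_pos: [0.532, -0.0578, 0.2312]
tool_rot: [0.103, 0.7, -0.103, 0.699]
force: [1.0, 0.1, -0.1]
finger_gap: 1.002
(array([ 0.08110973, -0.23529686,  0.01890674]), np.float64(-0.04901850647029966), array([-2.42642888e-04,  2.93916834e-04, -9.99999927e-01]), np.float64(73.19144646121711))
```

```bash
python3 -m crank '[[0.0854,0.015,-0.047,0.004,0],[0.0854,0.015,-0.047,0.004,0],[0.0854,0.015,-0.047,0.004,0],[0.0854,0.015,-0.047,0.004,0],[0.0854,0.015,-0.047,0.003,-0.049]]'; python3 -m crank '[[0.0854,0,0,0,0],[0.0854,0,0,0,0]]';  python3 - <<'E'
from h import *; from station import manip,snapshot
st=manip.sense(); s=snapshot("wrist"); cv2.imwrite("pics/w1.png",s["image"])
M=R.from_quat(st["tool_rot"]).as_matrix(); T=np.eye(4);T[:3,:3]=M;T[:3,3]=st["tcp_pos"]
P=cloud(s,np.linalg.inv(T@s["T_tool_cam"])); Q=P[s["range_z"]>0]
C=np.array([.482,-.2885]); r=np.hypot(*(Q[:,:2]-C).T)
for lo,hi in((.012,.024),(.03,.05),(.05,.08),(.06,.08)):
    q=Q[(r<.045)&(Q[:,2]>lo)&(Q[:,2]<hi),:2]; print(lo,hi,len(q),cv2.minEnclosingCircle(q.astype(np.float32)*1000),axisfit(q))
print("z",np.percentile(Q[r<.02,2],[50,99]),np.median(Q[(r>.05)&(r<.07),2]), st["tcp_pos"])
E
```

```text
t: 2.15
tcp_pos: [0.4812, -0.2881, 0.1555]
tool_rot: [0.086, 0.702, -0.086, 0.702]
force: [1.0, 1.2, 0.4]
finger_gap: 1.0
t: 2.35
tcp_pos: [0.481, -0.287, 0.1555]
tool_rot: [0.088, 0.702, -0.087, 0.701]
force: [-0.7, 0.1, -0.1]
finger_gap: 1.001
0.012 0.024 2202 ((482.056640625, -289.350341796875), 35.89031219482422) (((479.5806579589844, -288.77288818359375), (71.1852035522461, 66.11192321777344), 75.57125091552734), np.float64(75.37656500618854), array([17.10751543, 23.04328894]))
0.03 0.05 160 ((462.466064453125, -283.9541931152344), 15.111729621887207) (((458.3425598144531, -282.8357238769531), (30.22325897216797, 8.544970512390137), 74.82437133789062), np.float64(75.06264735295996), array([2.80051235, 8.75256967]))
0.05 0.08 2146 ((481.8563232421875, -288.5113830566406), 28.611297607421875) (((481.65826416015625, -288.9917297363281), (29.953950881958008, 55.908695220947266), 74.72356414794922), np.float64(165.16485893085704), array([ 7.91861999, 14.44479149]))
0.06 0.08 1908 ((481.1875305175781, -289.5682373046875), 26.767065048217773) (((481.3238525390625, -289.1128845214844), (28.410314559936523, 53.30247497558594), 74.77812194824219), np.float64(165.312591945976), array([ 7.47290788, 13.76155246]))
z [0.23365719 0.24075528] 0.21905789525402944 [ 0.48100722 -0.28695081  0.15551285]
```

View pics/w1.png

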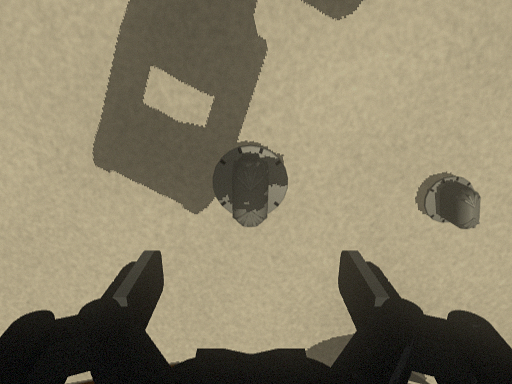

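The wrist view shows the large cone at (250,185), centred between the fingers, and the small cone clear to the right at (450,200). The three views agree on (0.482,-0.289) with the slot at 165°. Next is the descent.

Run:
```python
from h import *; from station import manip
print(tgt(manip.sense(),[.482,-.289,.025],75))
```

```text
(array([ 0.13096637, -0.00309465,  0.00151902]), np.float64(0.016769151207687752), array([-9.36912576e-04,  1.43461451e-03, -9.99998532e-01]), np.float64(75.96080159021722))
```

```bash
python3 -m crank '[[0.0854,0.03,-0.003,0.001,0.016],[0.0854,0.03,0,0,0],[0.0854,0.03,0,0,0],[0.0854,0.025,0,0,0],[0.0854,0.01,0,0,0]]'; python3 -m crank '[[0.0854,0.005,0,0,0],[0.0854,0,0,0,0]]'
python3 - <<'E'
from h import *; from station import manip
print(tgt(manip.sense(),[.482,-.289,.025],75))
E
```

```text
t: 2.9
tcp_pos: [0.4817, -0.2866, 0.0298]
tool_rot: [0.092, 0.702, -0.09, 0.7]
force: [0.3, -0.0, -0.3]
finger_gap: 1.004
t: 3.1
tcp_pos: [0.4827, -0.2888, 0.0267]
tool_rot: [0.091, 0.701, -0.091, 0.701]
force: [0.1, -0.4, -0.9]
finger_gap: 0.995
(array([ 0.00170581, -0.00037498, -0.00060661]), np.float64(0.0033069399432881573), array([ 3.70973105e-04, -2.63538011e-04, -9.99999896e-01]), np.float64(75.18947370185364))
```

```bash
python3 -m crank '[[0.02,0.001,0,0,0],[0.02,0,0,0,0],[0.02,0,0,0,0],[0.02,0,0,0,0],[0.02,0,0,0,0]]' 50; python3 -m crank '[[0.02,0,0,0,0],[0.02,0,0,0,0]]'
python3 - <<'E'
from h import *; from station import manip,snapshot
st=manip.sense(); print(st["tcp_pos"],st["force"],st["finger_gap"],tgt(st,[.482,-.289,.025],75)); s=snapshot("wrist"); cv2.imwrite("pics/w2.png",s["image"])
E
```

```text
t: 3.6
tcp_pos: [0.4825, -0.2899, 0.0261]
tool_rot: [0.091, 0.701, -0.092, 0.702]
force: [-0.2, 0.2, 4.7]
finger_gap: 0.342
t: 3.8
tcp_pos: [0.4825, -0.2899, 0.0261]
tool_rot: [0.091, 0.701, -0.092, 0.702]
force: [-1.0, 0.0, 5.7]
finger_gap: 0.338
[ 0.48248236 -0.28990582  0.02609578] [-0.97900273  0.04827527  5.70277137] 0.3380634445480968 (array([ 0.00109436,  0.00075218, -0.00070036]), np.float64(0.0018808639186216028), array([ 0.00106352, -0.00100037, -0.99999893]), np.float64(75.10776556437546))
```

View pics/w2.png

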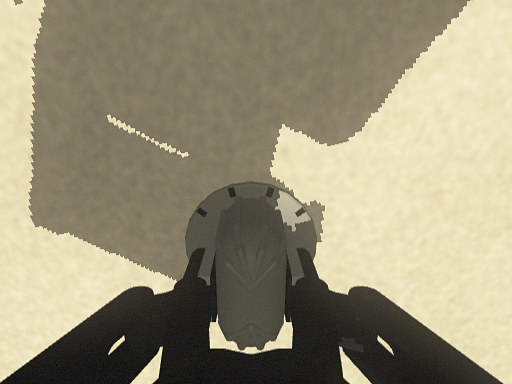

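The wrist view shows the cone gripped on its flats at (250,270), skirt level. The gap reads 29 mm, which is plausible for the 30 mm dome. Lifting.

```bash
python3 -m crank '[[0.02,-0.02,0,0,0],[0.02,-0.04,0,0,0],[0.02,-0.045,0,0,0],[0.02,-0.045,0,0,0],[0.02,-0.03,0,0,0]]'
python3 - <<'E'
from h import *; from station import manip
st=manip.sense(); print(st["q"].round(2)); d=tgt(st,[.597,.156,.205],41); print(d)
for k in(.25,.5,.75): print(np.hypot(.4825+(.597-.4825)*k,-.29+.446*k))
E
```

```text
t: 4.35
tcp_pos: [0.4826, -0.2899, 0.2082]
tool_rot: [0.091, 0.7, -0.092, 0.702]
force: [0.5, -0.2, -0.8]
finger_gap: 0.344
[-0.74  0.47  1.62  0.    1.05 -2.05]
(array([ 0.00249195,  0.46036738, -0.00404121]), np.float64(0.5953684494646435), array([ 0.00245707, -0.00224093, -0.99999447]), np.float64(75.11209940957191))
0.5413972807698613
0.5438925100605817
0.5701143662678568
```

```bash
python3 -m crank '[[0.02,0,0.03,0,0],[0.02,0,0.05,0,0],[0.02,0,0.05,0,0],[0.02,0,0.05,0,0],[0.02,0,0.05,0,0]]'; python3 -m crank '[[0.02,0,0.05,0,0],[0.02,0,0.05,0,0],[0.02,0,0.05,0,0],[0.02,0,0.03,0,0],[0.02,0,0.01,0,0]]';python3 -m crank '[[0.02,0,0,0,0.145],[0.02,0,0,0,0.145],[0.02,0,0,0,0.145],[0.02,0,0,0,0.145],[0.02,0,0,0,0]]'
python3 - <<'E'
from h import *; from station import manip,snapshot
st=manip.sense(); print(st["q"].round(2)); d=tgt(st,[.597,.156,.205],41); print(d)
for n in ("wrist","top","scene"):
    s=snapshot(n); cv2.imwrite(f"pics/{n}3.png",s["image"]); np.savez(f"pics/{n}3.npz",tcp=st["tcp_pos"],rot=st["tool_rot"],**s)
E
```

```text
t: 4.85
tcp_pos: [0.5409, -0.0653, 0.205]
tool_rot: [0.092, 0.701, -0.092, 0.701]
force: [1.1, -0.7, 0.1]
finger_gap: 0.342
t: 5.35
tcp_pos: [0.5899, 0.1198, 0.2047]
tool_rot: [0.09, 0.702, -0.09, 0.701]
force: [0.0, -0.7, -0.9]
finger_gap: 0.342
t: 5.85
tcp_pos: [0.5894, 0.1154, 0.2048]
tool_rot: [0.288, 0.646, -0.289, 0.645]
force: [-0.2, -0.4, 0.0]
finger_gap: 0.344
[ 0.01  0.53  1.52 -0.    1.1  -0.72]
(array([-0.0001901 ,  0.03271442, -0.0251756 ]), np.float64(0.01461188019675406), array([-1.45631161e-03, -4.72455273e-04, -9.99998828e-01]), np.float64(41.8371990660248))
```

View pics/wrist3.png

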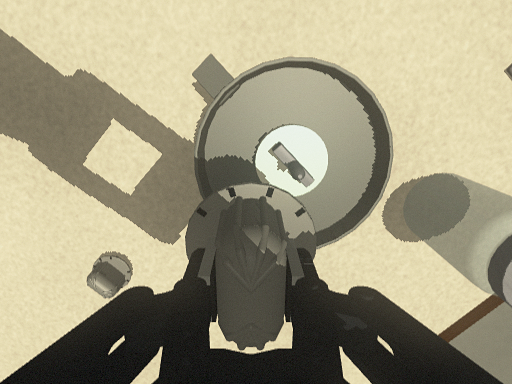

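View pics/scene3.png

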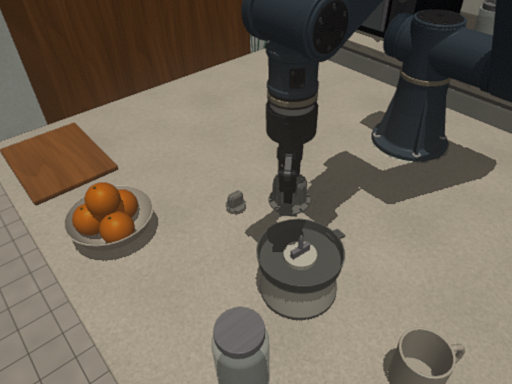

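The wrist view shows the held cone level at (250,260), with the seat at (292,160) and the key running from (270,145) to (310,185). I can locate both the spindle and the held cone in this one view.

Run:
```python
from h import *
s=dict(np.load("pics/wrist3.npz")); T=np.eye(4); M=R.from_quat(s["rot"]).as_matrix(); T[:3,:3]=M;T[:3,3]=s["tcp"]
P=cloud(s,np.linalg.inv(T@s["T_tool_cam"])); Q=P[s["range_z"]>0]
C=np.array([.597,.156]); r=np.hypot(*(Q[:,:2]-C).T)
q=Q[(r>.07)&(r<.085)&(Q[:,2]>.106)&(Q[:,2]<.116),:2]
A=np.c_[2*q,np.ones(len(q))]; x=np.linalg.lstsq(A,(q**2).sum(1),rcond=None)[0]; print("rim fit",len(q),x[:2],np.sqrt(x[2]+x[0]**2+x[1]**2),cv2.minEnclosingCircle(q.astype(np.float32)*1000))
q=Q[(r<.027)&(Q[:,2]>.112)&(Q[:,2]<.122),:2]; print("key",len(q),q.mean(0),axisfit(q))
for w in((.096,.104),): print("seat",np.median(Q[(r<.028)&(Q[:,2]>.09)&(Q[:,2]<.106),2]))
m=(r<.02)&(Q[:,2]>.125)&(Q[:,2]<.15); print("pin",m.sum(),Q[m].mean(0),Q[m,2].max(), cv2.minAreaRect(Q[m,:2].astype(np.float32)*1000) if m.sum()>3 else 0)
# seat by colour: bright
g=s["image"].min(2); 
# held cone, tool frame
t=(Q-s["tcp"])@M; 
for lo,hi in((-.005,.008),(.002,.02)):
    m=(abs(t[:,0]-0)<.02)&(t[:,0]>lo)&(t[:,0]<hi)&(np.hypot(t[:,1],t[:,2])<.05)&(Q[:,2]>.16); q=t[m]; print("skirt tool",m.sum(),q[:,0].mean(),cv2.minEnclosingCircle(q[:,1:].astype(np.float32)*1000))
m=(t[:,0]<-.03)&(t[:,0]>-.06)&(np.hypot(t[:,1],t[:,2])<.035)&(t[:,2]>-.03)&(abs(t[:,1])<.016);q=t[m];print("dome",m.sum(),q.min(0),q.max(0))
```

```text
rim fit 2644 [0.59734052 0.15569986] 0.07642237154436557 ((597.8782958984375, 155.6358184814453), 78.88582611083984)
key 406 [0.59453404 0.15616395] (((597.7017211914062, 155.65550231933594), (9.088604927062988, 40.42546463012695), 85.47772216796875), np.float64(176.132715386991), array([ 2.69292273, 13.21777296]))
seat 0.10020349340557184
pin 207 [0.59571384 0.15628033 0.13892493] 0.14725422914786382 ((597.0664672851562, 155.72325134277344), (9.082221031188965, 9.13432502746582), 42.36101531982422)
skirt tool 4408 0.004474071769863432 ((-0.21192514896392822, -0.462612122297287), 35.68180847167969)
skirt tool 4102 0.004953401350324664 ((-0.21192514896392822, -0.462612122297287), 35.68180847167969)
dome 8276 [-0.05927117 -0.01599926 -0.02824822] [-0.03000014  0.01599826  0.02485615]
```

Run:
```python
from h import *; from station import manip
st=manip.sense(); M=R.from_quat(st["tool_rot"]).as_matrix(); print(tgt(st,np.array([.5976,.1557,.150])+M[:,1]*.0002+M[:,2]*.0005,41))
```

```text
(array([ 0.05507978,  0.03276981, -0.0238912 ]), np.float64(0.01718869971147247), array([-6.83417981e-04, -2.40144184e-04, -9.99999738e-01]), np.float64(41.98483994878511))
```

```bash
python3 -m crank '[[0.02,0,0.017,-0.012,0],[0.02,0,0.016,-0.012,0.015],[0.02,0,0,0,0],[0.02,0,0,0,0]]'
python3 - <<'E'
from h import *; from station import manip
st=manip.sense(); M=R.from_quat(st["tool_rot"]).as_matrix(); print(tgt(st,np.array([.5976,.1557,.150])+M[:,1]*.0002+M[:,2]*.0005,41))
E
```

```text
t: 6.4
tcp_pos: [0.5982, 0.1562, 0.2051]
tool_rot: [0.292, 0.644, -0.293, 0.644]
force: [-0.4, 0.0, -1.0]
finger_gap: 0.344
(array([ 0.05510091, -0.00059357,  0.00047615]), np.float64(0.0025927624565844527), array([-6.02670280e-04, -6.48763052e-04, -9.99999608e-01]), np.float64(41.14855434604225))
```

```bash
python3 -m crank '[[0.02,0.012,0,0,0],[0.02,0.015,0,0,0],[0.02,0.015,0,0,0],[0.02,0.01,0,0,0],[0.02,0.003,0,0,0]]';  python3 -m crank '[[0.02,0.003,0,0,0],[0.02,0.002,0,0,0]]';python3 -m crank '[[0.02,0.001,0,0,0],[0.02,0.001,0,0,0]]'
```

```text
t: 6.9
tcp_pos: [0.5973, 0.1556, 0.1484]
tool_rot: [0.293, 0.644, -0.294, 0.642]
force: [-0.5, 1.2, -1.0]
finger_gap: 0.343
t: 7.1
tcp_pos: [0.5989, 0.1562, 0.1455]
tool_rot: [0.293, 0.643, -0.293, 0.644]
force: [0.7, -0.9, -0.6]
finger_gap: 0.342
t: 7.3
tcp_pos: [0.5989, 0.1564, 0.1438]
tool_rot: [0.293, 0.643, -0.293, 0.644]
force: [0.4, 0.9, -1.5]
finger_gap: 0.342
```

```bash
python3 -m crank '[[0.02,0.001,0,0,0],[0.02,0,0,0,0]]';python3 -m crank '[[0.02,0.001,0,0,0],[0.02,0,0,0,0]]';python3 -m crank '[[0.02,0.001,0,0,0],[0.02,0,0,0,0]]'
```

```text
t: 7.5
tcp_pos: [0.5986, 0.1564, 0.1424]
tool_rot: [0.293, 0.643, -0.293, 0.644]
force: [0.1, -0.6, 0.1]
finger_gap: 0.346
t: 7.7
tcp_pos: [0.5987, 0.1564, 0.1421]
tool_rot: [0.293, 0.643, -0.293, 0.644]
force: [-1.4, -0.0, 2.8]
finger_gap: 0.345
t: 7.9
tcp_pos: [0.5987, 0.1564, 0.1421]
tool_rot: [0.293, 0.643, -0.293, 0.644]
force: [-2.8, -0.5, 9.5]
finger_gap: 0.344
```

Contact came at TCP z = 0.142 as predicted, with 9.5 N of force, so the cone is riding on the key. I'll ease off slightly, hold, and look.

```bash
python3 -m crank '[[0.02,-0.001,0,0,0],[0.02,0,0,0,0],[0.02,0,0,0,0],[0.02,0,0,0,0]]'
python3 - <<'E'
from h import *; from station import manip,snapshot
st=manip.sense(); M=R.from_quat(st["tool_rot"]).as_matrix(); print(tgt(st,np.array([.5976,.1557,.126])+M[:,1]*.0002+M[:,2]*.0005,85.8))
out=[]
for n in ("wrist","scene"):
    s=snapshot(n); out.append(s["image"])
    if n=="wrist":
        T=np.eye(4);T[:3,:3]=M;T[:3,3]=st["tcp_pos"]; Q=cloud(s,np.linalg.inv(T@s["T_tool_cam"]))[s["range_z"]>0]; t=(Q-st["tcp_pos"])@M
        m=(t[:,0]>-.002)&(t[:,0]<.01)&(np.hypot(t[:,1],t[:,2])<.045); print("skirt",m.sum(),cv2.minEnclosingCircle(Q[m,:2].astype(np.float32)*1000),np.median(Q[m,2]))
a=out[0]; b=cv2.resize(out[1][170:320,230:380],(384,384))
cv2.imwrite("pics/ride.png",cv2.resize(cv2.hconcat([a,b]),(800,343)))
E
```

```text
t: 8.3
tcp_pos: [0.5987, 0.1564, 0.1421]
tool_rot: [0.293, 0.643, -0.293, 0.644]
force: [-2.1, -0.3, 6.5]
finger_gap: 0.339
(array([ 0.01607863, -0.00112628,  0.00031647]), np.float64(-0.7814950946548912), array([ 5.90751997e-04,  7.37537979e-05, -9.99999823e-01]), np.float64(41.023629366097964))
skirt 4281 ((598.207275390625, 156.64793395996094), 35.723995208740234) 0.13719917278094015
```

View pics/ride.png

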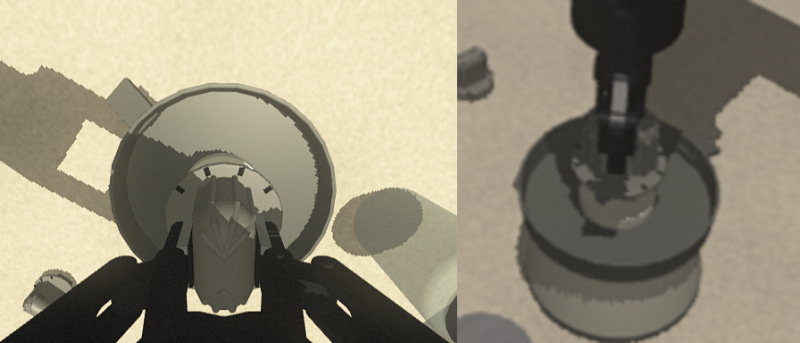

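The wrist view shows the cone upright at (228,215). Its skirt top is at 0.137 m, i.e. the feet are 16 mm above the seat, and it is about 45° askew. Now I'll turn it into line.

```bash
python3 -m crank '[[0.02,-0.0005,-0.001,0,-0.1],[0.02,0,0,0,-0.145],[0.02,0,0,0,-0.145],[0.02,0,0,0,-0.145],[0.02,0,0,0,-0.145]]'; python3 -m crank '[[0.02,0,0,0,-0.1],[0.02,0,0,0,0],[0.02,0,0,0,0]]'
python3 - <<'E'
from h import *; from station import manip
st=manip.sense(); M=R.from_quat(st["tool_rot"]).as_matrix(); print(tgt(st,np.array([.5976,.1557,.126])+M[:,1]*.0002+M[:,2]*.0005,85.8),st["ft_torque"])
E
```

```text
t: 8.9
tcp_pos: [0.5981, 0.1556, 0.1415]
tool_rot: [0.06, 0.704, -0.06, 0.705]
force: [0.1, 0.7, 0.6]
finger_gap: 0.343
t: 9.2
tcp_pos: [0.5977, 0.1557, 0.1413]
tool_rot: [0.027, 0.707, -0.027, 0.706]
force: [-0.2, -0.3, -1.0]
finger_gap: 0.342
(array([0.01533915, 0.00020048, 0.00044586]), np.float64(-0.003662832120024645), array([-5.08565879e-04, -3.76560117e-05, -9.99999870e-01]), np.float64(85.59013517845763)) [ 0.01910686 -0.02269559 -0.0129054 ]
```

Aligned to within 0.3°. Lowering it home in small steps.

```bash
python3 -m crank '[[0.02,0.003,0,0,0],[0.02,0.004,0,0,0],[0.02,0.004,0,0,0],[0.02,0.002,0,0,0]]';python3 -m crank '[[0.02,0.001,0,0,0],[0.02,0.001,0,0,0],[0.02,0,0,0,0]]'
```

```text
t: 9.6
tcp_pos: [0.5973, 0.1557, 0.128]
tool_rot: [0.026, 0.707, -0.027, 0.706]
force: [-1.2, -0.2, -0.1]
finger_gap: 0.339
t: 9.9
tcp_pos: [0.5978, 0.1557, 0.1267]
tool_rot: [0.026, 0.707, -0.026, 0.707]
force: [0.1, 0.6, -0.7]
finger_gap: 0.342
```

```bash
python3 -m crank '[[0.02,0.001,0,0,0],[0.02,0,0,0,0],[0.02,0,0,0,0]]'; python3 -m crank '[[0.02,0.0005,0,0,0],[0.02,0,0,0,0],[0.02,0,0,0,0]]'
```

```text
t: 10.2
tcp_pos: [0.598, 0.1558, 0.1261]
tool_rot: [0.026, 0.706, -0.026, 0.707]
force: [0.5, -0.1, 1.3]
finger_gap: 0.342
t: 10.5
tcp_pos: [0.598, 0.1558, 0.1261]
tool_rot: [0.026, 0.706, -0.026, 0.707]
force: [-1.6, 0.7, 4.5]
finger_gap: 0.341
```

```bash
python3 -m crank '[[0.05,0,0,0,0],[0.07,0,0,0,0],[0.07,0,0,0,0],[0.07,0,0,0,0]]'; python3 -m crank '[[0.07,-0.01,0,0,0],[0.07,-0.03,0,0,0],[0.07,-0.04,0,0,0],[0.07,-0.04,0,0,0],[0.07,-0.02,0,0,0]]'; python3 -m crank '[[0.07,0,0,-0.03,0],[0.07,0,0,-0.04,0],[0.07,0,0,0,0]]'
python3 - <<'E'
from h import *; from station import manip,snapshot
st=manip.sense(); M=R.from_quat(st["tool_rot"]).as_matrix(); ims=[]
for n in ("wrist","scene","top"):
    s=snapshot(n); ims.append(s["image"])
    T=np.eye(4);T[:3,:3]=M;T[:3,3]=st["tcp_pos"]; P=cloud(s,np.linalg.inv(T@s["T_tool_cam"]) if n=="wrist" else None); Q=P[s["range_z"]>0]
    r=np.hypot(*(Q[:,:2]-[.5976,.1557]).T)
    m=(r<.04)&(Q[:,2]>.115)&(Q[:,2]<.127);d=(r<.035)&(Q[:,2]>.15)&(Q[:,2]<.18)
    print(n,"skirt",m.sum(),cv2.minEnclosingCircle(Q[m,:2].astype(np.float32)*1000),np.median(Q[m,2]),"dome",axisfit(Q[d,:2]) if d.sum()>5 else d.sum(),np.percentile(Q[(r<.03)&(Q[:,2]<.2),2],99))
    r=np.hypot(*(Q[:,:2]-[.5485,-.1025]).T);m=(r<.03)&(Q[:,2]>.008)&(Q[:,2]<.06)
    if m.sum()>5: print("  small",cv2.minEnclosingCircle(Q[m,:2].astype(np.float32)*1000),Q[m,2].max())
a=ims[0]; b=cv2.resize(ims[1][170:320,200:350],(384,384)); cv2.imwrite("pics/end.png",cv2.resize(cv2.hconcat([a,b]),(800,343)))
E
```

```text
t: 10.9
tcp_pos: [0.5976, 0.1557, 0.1249]
tool_rot: [0.026, 0.707, -0.026, 0.706]
force: [-0.6, 0.1, -0.2]
finger_gap: 0.821
t: 11.4
tcp_pos: [0.5996, 0.1559, 0.2702]
tool_rot: [0.027, 0.704, -0.026, 0.709]
force: [0.1, -0.5, 0.6]
finger_gap: 0.823
t: 11.7
tcp_pos: [0.5212, 0.1614, 0.2652]
tool_rot: [0.026, 0.709, -0.026, 0.704]
force: [-0.0, -0.5, -0.0]
finger_gap: 0.818
wrist skirt 1773 ((597.237060546875, 154.49960327148438), 36.10151672363281) 0.12104904685449278 dome (((594.7366943359375, 154.3946990966797), (29.621809005737305, 52.02436447143555), 86.50144958496094), np.float64(176.08479319132024), array([ 7.97025002, 14.4414669 ])) 0.17115606756662627
  small ((548.6580200195312, -103.24900817871094), 24.325119018554688) 0.049441867382315596
scene skirt 487 ((597.5175170898438, 156.65072631835938), 36.377952575683594) 0.12168607054212865 dome (((597.410400390625, 157.22210693359375), (29.0098876953125, 57.86341857910156), 84.18546295166016), np.float64(169.49171209265745), array([ 7.08312664, 15.08927138])) 0.17158420629664875
  small ((548.5305786132812, -101.70913696289062), 24.61717414855957) 0.05022827928441026
top skirt 300 ((597.1558837890625, 154.03408813476562), 36.0955810546875) 0.12014617571833339 dome (((596.8352661132812, 153.51402282714844), (29.79698371887207, 54.679691314697266), 86.09695434570312), np.float64(174.64210079973773), array([ 8.06015767, 14.77549638])) 0.17196311798747882
  small ((548.8168334960938, -103.48006439208984), 24.419639587402344) 0.05126871336880304
```

View pics/end.png

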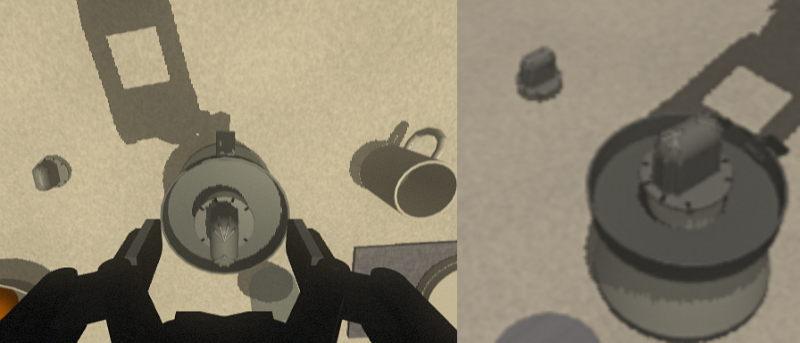

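The closing view shows the cone seated upright in the dish at (225,225), slot in line with the spout, gripper clear of it. Its skirt top is at 0.121 m, the height of a fully seated cone. The small cone at (50,175) has not moved. Handing in.

```bash
python3 -m crank '[[0.07,0,0,0,0],[0.07,0,0,0,0]]'; python3 -c "
from station import manip
print(manip.sign_off())"
```

```text
t: 12.05
tcp_pos: [0.5293, 0.1608, 0.2655]
tool_rot: [0.027, 0.706, -0.027, 0.707]
force: [0.3, -0.6, -0.3]
finger_gap: 0.825
the job is handed in; nothing more can be done
None
```

The large cone is on the press, fully home and in line with the key. I handed the job in at about 12 s, and no verdict was reported.

- **Riding on the key:** I gripped the cone by its flat sides and lowered it over the pin about 45° askew. It touched at the expected height, with the feet 16 mm above the seat, and I held it there for over 0.4 s.
- **Dropping home:** I turned it into line to within about 0.3° and lowered it until it met the seat with about 4 N. I then opened the gripper and backed away.
- **Last checks:**
  - The skirt top was at 0.120–0.122 m in all three views; fully home is 0.121 m.
  - The cone's axis was within about 2 mm of the spindle's.
  - The small cone had moved no more than about 1–2 mm, which is within measurement error.
- **One disagreement:** the slot direction read 175–176° in the wrist and top views against 176° for the key, but 169° in the oblique scene view. That view sees only one side of the dome, so I trusted the other two; even 169° is within the 17° allowed.

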